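Index the banding wheel to its next hole

ROBOT

A 6-joint arm with a two-finger parallel gripper is mounted at the origin on the work surface. World frame = base frame: x ahead of the robot, y to its left, z up, the work surface at z = 0. Lengths are in m, angles in rad, forces in N, time in s.
With the tool pointing down it reaches from about 0.375 to 0.825 m from the base axis. Payload 5.5 kg.
Tool frame: the origin (TCP) lies at the centre of the arm's flange, where the gripper is bolted on; the fingertips stand 173 mm ahead of it and the grasp point (between the pads) lies 155 mm ahead of it; z points along the fingers, y is the line along which they close (so a half turn about z gives the same grasp; the last joint's range is limited). The gripper opens to 85 mm and grips with 20 to 120 N. Pads are 22 mm wide; open, the fingers measure 114 mm over their backs; the gripper's body (76 mm by 85 mm) begins 54 mm behind the grasp point. The pads swing forward as they close: fully open they stand 13 mm farther back than shut.
Start: joints at [1.12, 0.314, -0.047, 1.21, 0, 1.571], TCP at [0.261, 0.54, 0.405] pointing down, gripper open.
Joint ranges: [-2.67, 2.67], [-0.69, 1.73], [-1.03, 1.25], [-2.08, 2.16], [-1.42, 1.45], [-3.14, 3.14]. Speed limits (rad/s): [2.39, 2.39, 3.01, 3.14, 3.14, 3.14].

INTERFACE

Orientations are given as [roll, pitch, yaw] about the fixed x, y, z axes, in that order (R = Rz(yaw) Ry(pitch) Rx(roll)).
In Python, from bench import env, fingers, inverse_kinematics, optics, job, monitor gives the robot as it stands. The module is installed in compiled form; this text tells all that it offers. Calls block until the motion is done:
- env.move_ptp(position, orientation): joint-space move of the TCP to a pose.
- env.servo_line(position, attitude=None, speed=0.15, guard=None): straight line of the TCP; attitude=None keeps the orientation; speed is the mean speed in m/s. With guard (N) it stops when the force on the tool has changed by that much, and returns True; else False.
- env.move_joints(angles): joint-space move.
- fingers.set_gripper(opening, strength=None): opening from 0.0 (shut) to 1.0 (fully open); strength is the grip in N (None keeps the last); returns when the fingers have stopped.
- env.pause(seconds).
- inverse_kinematics(position, orientation): joint angles nearest the present ones, or None.
- optics.grab_frame(name): name is "scene" or "top" or "wrist"; returns the picture (480x640x3 uint8, red, green, blue); there is no depth.
- optics.camera_model(name): a dict with "mtx" (3x3 intrinsics, pixels), "origin" and "rotation" of the camera in the world; the wrist camera has in their place "hand_eye" (4x4, takes a point from camera to tool coordinates, whose origin is the TCP and whose axes are the flange's). Camera axes: x right, y up, looking along -z (the intrinsics and any distortion apply to the point x, -y, -z); pixel columns grow to the right and rows downward; lengths in m; the calibration is good to about 2 mm. A picture is of the moment at which its call begins: read the wrist's pose just before it. camera_model takes no time and is no camera call.
A pose or a line that the arm cannot do raises env.IKError and nothing moves.
- job.finish_job(): hands the job in; it is judged then, once.
Readings, each from a call of its own:
- monitor.current_t(): time.
- monitor.current_joints(): joint angles.
- monitor.current_joint_vel(): joint speeds.
- monitor.current_joint_torque(): joint torques, N m.
- monitor.current_eef_pos(): TCP position.
- monitor.current_orientation(): TCP orientation.
- monitor.current_wrist_force(): force on the tool from outside, world axes, zero at the start.
- monitor.current_wrist_torque(): the same for the moment, N m.
- monitor.current_gripper_width(): opening from 0.0 (shut) to 1.0 (fully open).
- monitor.current_grasp_force(): force on a finger pad.
Only numpy, scipy, OpenCV 4.12 (cv2) and the standard library are available. Lean on these libraries where they do the work, as an engineer would, in place of code of your own. Each camera call takes 0.05 s, during which the arm holds its last target. There are 200 camera calls.

TASK

Lift the spring plunger's knob to free the banding wheel, turn the wheel anticlockwise (seen from above) and let the pin drop fully home in the very next hole, so that the wheel is locked there with the bowl still standing in its middle and the other things on the table left alone. The segment with that hole was set by hand and its place is not known exactly: let the pin ride on the ring and find the hole by feel, turning gently, so that the pin is never rammed hard against the side of a hole. Then let go of everything.

Things in the scene. Friction and masses are not known exactly. Their poses are not given: they have to be found in the camera images.
- knob (a point): Centre of the plunger's knob: an upright black cylinder, 28 mm across and 30 mm high (ends bevelled), on an 8 mm stem; it moves with the wheel and with the plunger. With the pin home it lies 83 mm above the table, 120 mm from the wheel's axis. It is grasped from above; 12 mm below the home knob's underside is the top of the wheel arm's boss (56 mm above the table).
- wheel_axis (a point): Point on the wheel's vertical axis at the height of the wheel head's top, 60 mm above the table. The wheel head is a round aluminium plate, 170 mm across, 12 mm thick, with an arm (26 mm wide) that carries the plunger out at 120 mm from the axis; below it lies a fixed metal index ring (inner radius 103, outer 137 mm, top 25 mm above the table) on a 300 mm round base.
- wheel (a joint): Angle of the wheel, rad: 0 at the start, where the pin is home in a hole; grows anticlockwise seen from above. Ring and holes span -1.6 to 2.9 rad; the wheel stops at -1.55 and 2.8. The next hole anticlockwise lies somewhere between 0.87 and 1.61 rad, set by hand and different each time; the other holes are at -1.22 and 2.53 rad. The wheel turns stiffly (about 1.5 N at the knob, 4 N with the pin riding on the ring) and stays where it is left.
- plunger (a joint): Lift of the plunger, m: 0 with the pin home in a hole, 0.010 with the pin's tip riding on the ring's top, 0.016 fully pulled up. A spring pushes it down with about 6 N at 0, rising to 11 N fully up (weight included); it does not stay up by itself. Let go over the solid ring the pin rides on it, and drops into a hole by itself when it comes over one.
- pin: The plunger's steel pin, 10 mm across with a round tip, upright; the origin is at its tip. It touches only the index ring, whose holes are 13 mm wide (1.5 mm play on each side). More than 25 N between the pin and the ring counts as ramming. Two small dark screw heads nearer the ring's outer edge, about 0.6 rad either side of the next hole, are not holes.
- bowl: Raw clay bowl, 110 mm across at the rim, 62 mm high, standing loose in the middle of the wheel head and turning with it; the origin is the centre of its underside.
- slip_jar: Bystander: a small lidded jar, 60 mm across, 75 mm high; the origin is at its underside.
- ribs_pot: Bystander: a small raw clay vase, 72 mm across, 85 mm high; the origin is at its underside.
- tape_roll: Bystander: a roll of tape lying flat, 72 mm across, 40 mm high; the origin is at its underside.
- cup: Bystander: a plain cup, 72 mm across, 80 mm high; the origin is at its underside.
- brush: Bystander: a brush lying on the table; the origin is at its underside.
- dish: Bystander: a low terracotta bowl, 110 mm across, 40 mm high; the origin is at its underside.
Mind the look-alikes: they are no part of the job. Leave any blue, purple or yellow look-alike of the bowl alone.

How it is judged:
By the outcome, as a careful person would: the job done as asked, in the order asked, and still so for the second after the job is handed in, with the robot touching nothing.
It also fails if it takes over 51 s, if anything falls off the work surface, if the arm or the gripper's body presses on something with over 40 N, if the wrist force passes 120 N, or if a joint passes its speed limit or range.

## Working session

There is one attempt and no reset: what is moved stays moved. The work goes in short steps, each a Python script; the robot and the scene stay as the last script left them, time stands still between calls to the robot, and variables do not carry over. Pictures are saved under pics/ and viewed, at most 10 in all, crops included, and the job is handed in when it is done.

```bash
mkdir -p pics; ls
python3 - <<'E'
from bench import env, optics, monitor
import cv2,numpy as np
print(monitor.current_t())
for n in("scene","top"):
    im=optics.grab_frame(n); cv2.imwrite(f"pics/{n}0.png",im[:,:,::-1])
    print(n,optics.camera_model(n))
print(optics.camera_model("wrist"))
print(monitor.current_eef_pos(),monitor.current_orientation(),monitor.current_t())
E
```

```text
pics
0.0
scene {'mtx': array([[460.90841184,   0.        , 319.83462242],
       [  0.        , 460.90841184, 236.84738294],
       [  0.        ,   0.        ,   1.        ]]), 'origin': array([1.4653555 , 0.06938042, 0.80892013]), 'rotation': array([0.89440339, 0.00327365, 1.62002381])}
top {'mtx': array([[475.2107875 ,   0.        , 313.34905069],
       [  0.        , 475.2107875 , 245.5248963 ],
       [  0.        ,   0.        ,   1.        ]]), 'origin': array([0.40178162, 0.01623652, 1.19933453]), 'rotation': array([ 0.13535516,  0.01277945, -1.57707264])}
{'mtx': array([[391.97451996,   0.        , 321.38194575],
       [  0.        , 391.97451996, 238.19517362],
       [  0.        ,   0.        ,   1.        ]]), 'hand_eye': array([[-2.21413406e-04,  9.46863588e-01,  3.21635346e-01,
         8.11029040e-02],
       [ 9.99999718e-01,  4.40493309e-04, -6.08371357e-04,
        -7.84333492e-04],
       [-7.17722905e-04,  3.21635121e-01, -9.46863419e-01,
         3.13229109e-02],
       [ 0.00000000e+00,  0.00000000e+00,  0.00000000e+00,
         1.00000000e+00]])}
[0.26130435 0.5398194  0.40390861] [-3.14002487e+00  1.49177757e-05  2.69078029e+00] 0.1
```

View pics/scene0.png

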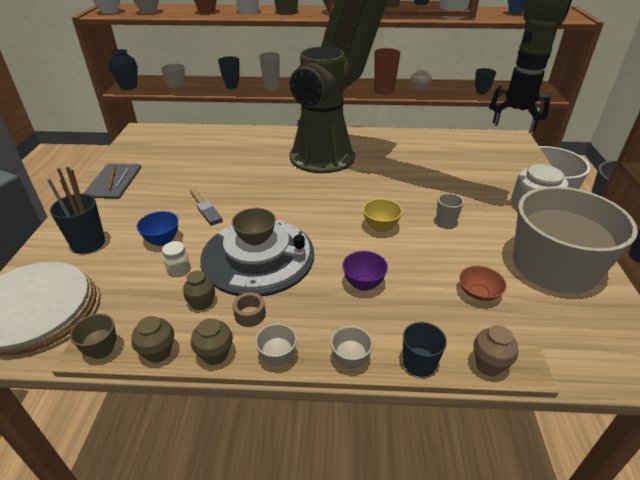

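View pics/top0.png

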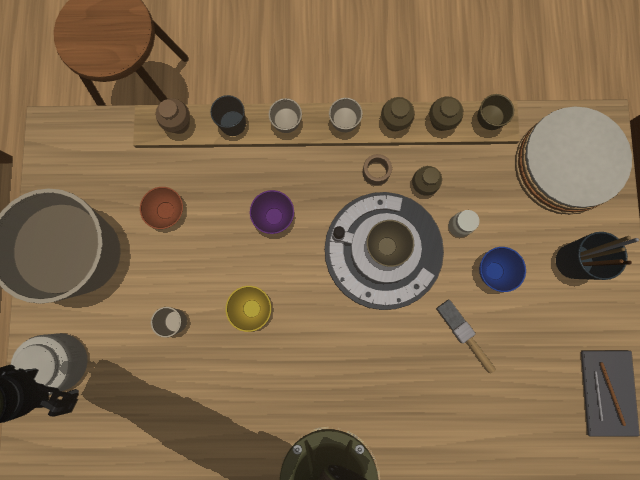

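Scene (scene px / top px): the wheel's black knob is at (298,241) / (338,233) and the bowl at (255,228) / (390,243), olive-brown on the wheel head. Look-alikes of the bowl are blue (159,230), purple (365,272) and yellow (382,216). Only one knob sits on a wheel arm.

```bash
cat > h.py <<'E'
from bench import env, fingers, inverse_kinematics, optics, job, monitor
import numpy as np, cv2
from scipy.spatial.transform import Rotation as R
from scipy.optimize import least_squares
def cam(n):
    m=optics.camera_model(n); K=np.array(m["mtx"])
    if n=="wrist":
        T=np.eye(4);T[:3,:3]=R.from_euler("xyz",monitor.current_orientation()).as_matrix();T[:3,3]=monitor.current_eef_pos()
        H=T@np.array(m["hand_eye"]); return K,H[:3,3],H[:3,:3]
    return K,np.array(m["origin"]),R.from_euler("xyz",m["rotation"]).as_matrix()
def ray(c,uv):
    K,o,Rm=c; uv=np.atleast_2d(uv).astype(float)
    d=np.c_[(uv[:,0]-K[0,2])/K[0,0],-(uv[:,1]-K[1,2])/K[1,1],-np.ones(len(uv))]@Rm.T
    return o,d/np.linalg.norm(d,axis=1)[:,None]
def plane(c,uv,z):
    o,d=ray(c,uv); return o+d*((z-o[2])/d[:,2])[:,None]
def proj(c,P):
    K,o,Rm=c; q=(np.atleast_2d(P)-o)@Rm; return np.c_[K[0,0]*q[:,0]/-q[:,2]+K[0,2],K[1,2]-K[1,1]*q[:,1]/-q[:,2]]
def tri(rs):
    A=np.zeros((3,3));b=np.zeros(3)
    for o,d in rs:
        d=d.ravel();M=np.eye(3)-np.outer(d,d);A+=M;b+=M@o
    p=np.linalg.solve(A,b); return p,[np.linalg.norm(np.cross(p-o,d.ravel())) for o,d in rs]
def fitcircle(P):
    r=least_squares(lambda q:np.hypot(P[:,0]-q[0],P[:,1]-q[1])-q[2],[*P[:,:2].mean(0),.1],loss="soft_l1",f_scale=.001); return r.x,np.abs(r.fun).mean()
def knobmask(im,box):
    x0,y0,x1,y1=box; m=np.zeros(im.shape[:2],np.uint8); m[y0:y1,x0:x1]=(im[y0:y1,x0:x1].max(2)<45)*255
    n,l,s,c=cv2.connectedComponentsWithStats(m); return [(s[i].tolist(),c[i].round(1)) for i in range(1,n) if s[i,4]>15]
E
python3 - <<'E'
from h import *
s=cv2.imread("pics/scene0.png")[:,:,::-1];t=cv2.imread("pics/top0.png")[:,:,::-1]
cs,ct=cam("scene"),cam("top")
print(knobmask(s,(285,228,312,256)),knobmask(t,(328,222,352,245)))
print("knob",tri([ray(cs,(298.5,241)),ray(ct,(338.5,233))]))
print("axis",plane(ct,(385,249),.06),plane(cs,(257,245),.06))
a=cv2.resize(s[190:300,190:330].copy(),None,fx=3,fy=3,interpolation=2)
b=cv2.resize(t[185:315,318:450].copy(),None,fx=3,fy=3,interpolation=2)
H=max(a.shape[0],b.shape[0]);o=np.zeros((H,a.shape[1]+b.shape[1],3),np.uint8)[:, :];o[:a.shape[0],:a.shape[1]]=a;o[:b.shape[0],a.shape[1]:]=b
o=o[:,:]; cv2.imwrite("pics/crop.png",cv2.resize(o,(800,int(o.shape[0]*800/o.shape[1])))[:,:,::-1])
E
```

```text
[([293, 235, 12, 14, 124], array([298.6, 241.6]))] [([334, 229, 10, 10, 31], array([337.5, 235. ]))]
knob (array([ 0.58318016, -0.02993644,  0.08469366]), [np.float64(0.00044331212472012384), np.float64(0.00044331212472010405)])
axis [[ 0.54719832 -0.14300974  0.06      ]] [[ 0.57388299 -0.13688595  0.06      ]]
```

View pics/crop.png

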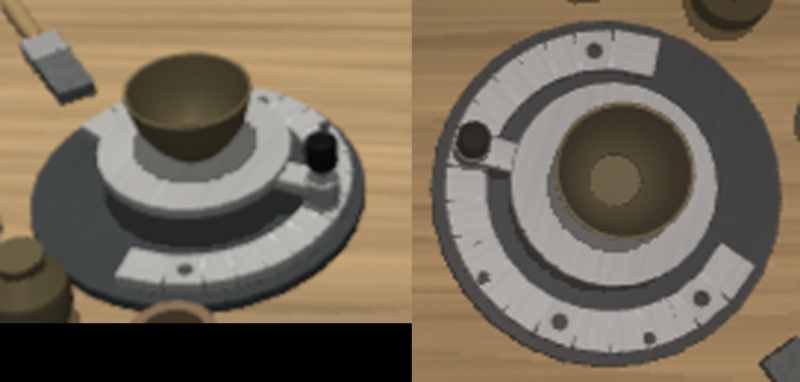

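The crop shows the black knob at the arm's end. On the ring ahead of it, anticlockwise, are a mid-radius hole at crop (558,322), with outer-edge screws at (483,277) and (650,338), and a farther hole at (702,298). The next hole is the one at (558,322). I'll measure it more precisely with the wrist camera.

Run:
```python
from h import *
ax=np.array([.552,-.143]);ph0=np.arctan2(-.030-ax[1],.583-ax[0])
for off in(0,np.pi):
  print(off,ph0)
  for d in(0,.5,1,1.7):
    p=ph0+d; q=inverse_kinematics([*(ax+.12*np.array([np.cos(p),np.sin(p)])),.25],[np.pi,0,(p+off+np.pi)%(2*np.pi)-np.pi]); print(d,None if q is None else np.round(q,2))
out=[]
for i,(x,y,yaw) in enumerate([(.50,-.08,ph0),(.56,-.16,ph0)]):
    env.move_ptp([x,y,.43],[np.pi,0,yaw]); env.pause(.3)
    c=cam("wrist"); im=optics.grab_frame("wrist"); cv2.imwrite(f"pics/w{i}.png",im[:,:,::-1]); np.savez(f"w{i}.npz",K=c[0],o=c[1],R=c[2])
    out.append(im)
print(monitor.current_t(),monitor.current_wrist_force())
cv2.imwrite("pics/w01.png",cv2.resize(np.hstack(out),(800,300))[:,:,::-1])
```

```text
0 1.3030472727742235
0 [-0.05  0.39 -0.31  0.87  0.    1.79]
0.5 [-0.05  0.29 -0.45  0.83  0.    1.29]
1 [-0.11  0.21 -0.57  0.8   0.    0.73]
1.7 [-0.28  0.16 -0.62  0.79  0.   -0.15]
3.141592653589793 1.3030472727742235
0 [-0.05  0.39 -0.31  0.87  0.   -1.35]
0.5 [-0.05  0.29 -0.45  0.83  0.   -1.85]
1 [-0.11  0.21 -0.57  0.8   0.   -2.42]
1.7 [-0.28  0.16 -0.62  0.79  0.    3.  ]
3.65 [-0.06303155  0.46983951  0.37731635]
```

View pics/w01.png

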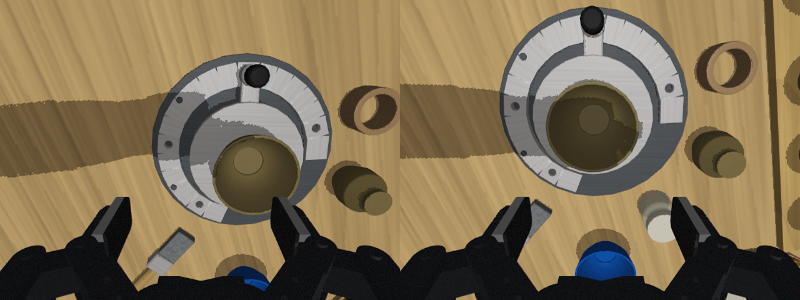

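The wrist views show the knob at about (410,122) in w0 and (307,32) in w1. The next hole is at about (269,214) and (184,170), with screws on either side nearer the outer edge. I'll refine these and triangulate.

```bash
cat > meas.py <<'E'
from h import *
I=[cv2.imread(f"pics/w{i}.png") for i in(0,1)]; C=[]
for i in(0,1):
    z=np.load(f"w{i}.npz"); C.append((z["K"],z["o"],z["R"]))
def blob(im,uv,h=9):
    u,v=np.round(uv).astype(int); w=im[v-h:v+h+1,u-h:u+h+1].max(2)
    w=cv2.resize(w,None,fx=4,fy=4,interpolation=cv2.INTER_CUBIC); t,m=cv2.threshold(w,0,255,cv2.THRESH_BINARY_INV+cv2.THRESH_OTSU)
    n,l,s,c=cv2.connectedComponentsWithStats(m)
    k=min(range(1,n),key=lambda k:np.hypot(*(c[k]-w.shape[0]/2)) if s[k,4]>60 else 1e9)
    return (c[k]+.5)/4-.5+[u-h,v-h], s[k,4]/16
S=dict(hole=((269,214),(184,170)),holeL=((318,328),(None)),holeR=((506,205),(430,141)),scr1=((288,160),(197,90)),scr2=((277,299),(247,277)))
S["holeL"]=((318,328),(None))
S["scr2"]=((277,299),None)
for n,(a,b) in S.items():
    r=[];pp=[]
    for i,uv in enumerate((a,b)):
        if uv is None: continue
        c,ar=blob(I[i],uv); pp.append((c.round(1).tolist(),ar)); r.append(ray(C[i],c))
        print(n,i,pp[-1],plane(C[i],c,.025).round(4)[0,:2])
    if len(r)>1: print("   tri",[np.round(x,4) for x in tri(r)])
for i,box in enumerate([(385,95,440,150),(280,5,335,70)]): print("knob",i,knobmask(I[i],box))
E
python3 meas.py
python3 - <<'E'
import cv2,numpy as np
a=cv2.imread("pics/w0.png")[80:360,235:540];b=cv2.imread("pics/w1.png")[5:315,150:470]
H=310;a=cv2.copyMakeBorder(a,0,H-a.shape[0],0,0,cv2.BORDER_CONSTANT)
o=np.hstack([a,b]);o=cv2.resize(o,None,fx=1.28,fy=1.28,interpolation=2);print(o.shape);cv2.imwrite("pics/w01c.png",o)
E
```

```text
hole 0 ([267.8, 219.2], np.float64(140.3125)) [ 0.4439 -0.0902]
hole 1 ([184.1, 169.5], np.float64(148.6875)) [ 0.4418 -0.1021]
   tri [array([ 0.4337, -0.1009, -0.0066]), array([0.0045, 0.0045])]
holeL 0 ([318.7, 326.6], np.float64(103.0625)) [ 0.4601 -0.2206]
holeR 0 ([505.3, 204.5], np.float64(145.0625)) [ 0.6725 -0.1373]
holeR 1 ([430.7, 140.6], np.float64(173.3125)) [ 0.6727 -0.1376]
   tri [array([ 0.673 , -0.1378,  0.0237]), array([0., 0.])]
scr1 0 ([285.5, 158.5], np.float64(114.1875)) [ 0.4782 -0.038 ]
scr1 1 ([195.4, 89.2], np.float64(141.8125)) [ 0.4781 -0.038 ]
   tri [array([ 0.4782, -0.038 ,  0.0252]), array([0., 0.])]
scr2 0 ([274.7, 301.1], np.float64(124.6875)) [ 0.4232 -0.1784]
knob 0 [([391, 103, 41, 38, 1192], array([410.6, 121.2]))]
knob 1 [([288, 9, 39, 47, 1153], array([307.,  32.]))]
(397, 800, 3)
```

View pics/w01c.png

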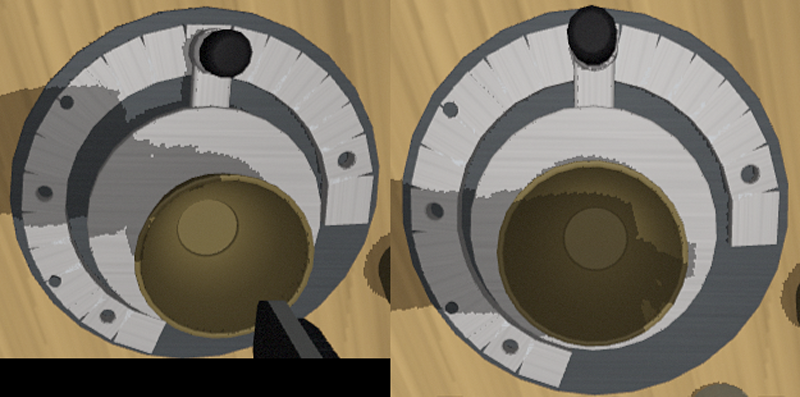

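The crop shows the next hole at w0 (269,231) and w1 (185,170), and the far hole at w1 (243,275). I'll correct those seeds and fit the axis.

```bash
sed -i 's/((269,214),(184,170))/((269,231),(185,170))/; s/^S\["holeL"\].*/S["holeL"]=((318,327),(243,275))/; s/^S\["scr2"\].*/S["scr2"]=((277,300),(197,245))/' meas.py
cat >> meas.py <<'E'
# base disc outline, and axis from the holes at the stated angles
k=tri([ray(C[0],(410.6,121.2)),ray(C[1],(307.,32.))]);print("knob",k)
P=lambda n,i:plane(C[i],blob(I[i],S[n][i])[0],.025)[0,:2]
Q={n:(P(n,0)+P(n,1))/2 for n in S}
hr,hl,kn=Q["holeR"],Q["holeL"],k[0][:2]
f=lambda q:np.r_[[ (q[0]+.12*np.cos(q[2]+a)-p[0])  for p,a in((hr,-1.22),(hl,2.53),(kn,0))],[(q[1]+.12*np.sin(q[2]+a)-p[1]) for p,a in((hr,-1.22),(hl,2.53),(kn,0))]]
s=least_squares(f,[.555,-.143,1.3]);print("axis,phi0",s.x,"res mm",(s.fun*1e3).round(2))
for n,p in Q.items():
    d=p-s.x[:2];print(n,np.hypot(*d).round(4),((np.arctan2(d[1],d[0])-s.x[2]+np.pi)%(2*np.pi)-np.pi).round(3))
d=kn-s.x[:2];print("knob r",np.hypot(*d),np.arctan2(d[1],d[0]))
E
python3 meas.py
```

```text
hole 0 ([269.2, 230.6], np.float64(123.375)) [ 0.4416 -0.1018]
hole 1 ([184.1, 169.5], np.float64(148.6875)) [ 0.4418 -0.1021]
   tri [array([ 0.4413, -0.1022,  0.0236]), array([0., 0.])]
holeL 0 ([318.7, 326.6], np.float64(103.0625)) [ 0.4601 -0.2206]
holeL 1 ([243.2, 275.3], np.float64(117.75)) [ 0.4603 -0.2209]
   tri [array([ 0.4599, -0.2214,  0.0237]), array([0., 0.])]
holeR 0 ([505.3, 204.5], np.float64(145.0625)) [ 0.6725 -0.1373]
holeR 1 ([430.7, 140.6], np.float64(173.3125)) [ 0.6727 -0.1376]
   tri [array([ 0.673 , -0.1378,  0.0237]), array([0., 0.])]
scr1 0 ([285.5, 158.5], np.float64(114.1875)) [ 0.4782 -0.038 ]
scr1 1 ([195.4, 89.2], np.float64(141.8125)) [ 0.4781 -0.038 ]
   tri [array([ 0.4782, -0.038 ,  0.0252]), array([0., 0.])]
scr2 0 ([274.7, 301.5], np.float64(131.3125)) [ 0.423  -0.1788]
scr2 1 ([197.5, 244.8], np.float64(84.125)) [ 0.4266 -0.1768]
   tri [array([ 0.4241, -0.1784,  0.0231]), array([0.0018, 0.0018])]
knob 0 [([391, 103, 41, 38, 1192], array([410.6, 121.2]))]
knob 1 [([288, 9, 39, 47, 1153], array([307.,  32.]))]
knob (array([ 0.58602803, -0.03023033,  0.08615496]), [np.float64(7.932817278785624e-05), np.float64(7.93281727878922e-05)])
axis,phi0 [ 0.55311294 -0.14562626  1.29096279] res mm [ 0.19 -0.42  0.23  0.32 -0.25 -0.06]
hole 0.1196 1.477
holeL 0.1195 2.531
holeR 0.1198 -1.223
scr1 0.1312 0.889
scr2 0.1323 2.096
knob r 0.11999842799093494 1.292938763144889
```

```bash
cat >> h.py <<'E'
AX=np.array([.5531,-.1456]);PH0=1.2915
def pose(th,z,r=.12,yaw=None):
    p=PH0+th; return [*(AX+r*np.array([np.cos(p),np.sin(p)])),z],[np.pi,0,p if yaw is None else yaw]
def tang(th): p=PH0+th; return np.array([-np.sin(p),np.cos(p),0])
def rad(th): p=PH0+th; return np.array([np.cos(p),np.sin(p),0])
def st(s=""):
    print(s,"t",round(monitor.current_t(),2),"pos",np.round(monitor.current_eef_pos(),4),"F",np.round(monitor.current_wrist_force(),1),"w",round(monitor.current_gripper_width(),3),"g",round(float(np.max(monitor.current_grasp_force())),1))
E
python3 - <<'E'
from h import *
fingers.set_gripper(.7,20)
env.move_ptp(*pose(0,.30)); st("above")
print(env.servo_line(pose(0,.236)[0],speed=.08,guard=6)); st("down")
fingers.set_gripper(0,20); st("grip20")
fingers.set_gripper(0,50); st("grip50")
p=monitor.current_eef_pos()
for dz in(.005,.010,.014):
    env.servo_line([p[0],p[1],.236+dz],speed=.03); st(dz)
E
```

```text
above t 4.8 pos [ 0.5867 -0.0307  0.301 ] F [ 0.2 -0.1  0.9] w 0.7 g 0.0
False
down t 5.75 pos [ 0.5865 -0.0302  0.2364] F [-0.3 -0.8 -0.8] w 0.698 g 0.0
grip20 t 6.13 pos [ 0.5863 -0.0302  0.2366] F [-1.5  0.4  4.7] w 0.319 g 19.6
grip50 t 6.35 pos [ 0.5863 -0.0302  0.2367] F [-1.8 -0.6  6.6] w 0.307 g 48.7
0.005 t 6.67 pos [ 0.5861 -0.0301  0.2404] F [ 0.9  0.  -6.5] w 0.306 g 49.5
0.01 t 6.98 pos [ 0.586  -0.0301  0.2457] F [ 0.9  1.5 -9.5] w 0.307 g 49.6
0.014 t 7.27 pos [ 0.5861 -0.0301  0.2499] F [ 0.8  1.8 -9. ] w 0.311 g 49.7
```

Run:
```python
from h import *
fingers.set_gripper(0,70)
env.servo_line(pose(0,.2512)[0],speed=.03); st("up")
for th in(.02,.05,.1):
    g=env.servo_line(*pose(th,.2512),speed=.03,guard=12); F=np.array(monitor.current_wrist_force()); st((th,g,"tan",round(F@tang(th),1),"rad",round(F@rad(th),1)))
    if g: break
```

```text
up t 7.73 pos [ 0.5861 -0.0302  0.2512] F [ 0.7  2.5 -9.3] w 0.304 g 69.3
(0.02, False, 'tan', np.float64(-0.6), 'rad', np.float64(3.5)) t 7.98 pos [ 0.5838 -0.0295  0.2512] F [  1.5   3.2 -10. ] w 0.299 g 69.4
(0.05, False, 'tan', np.float64(0.7), 'rad', np.float64(4.4)) t 8.25 pos [ 0.5802 -0.0286  0.2512] F [  0.3   4.5 -10.1] w 0.301 g 69.4
(0.1, False, 'tan', np.float64(1.6), 'rad', np.float64(4.1)) t 8.6 pos [ 0.5743 -0.0273  0.2511] F [ -0.9   4.3 -10.7] w 0.303 g 69.5
```

Run:
```python
from h import *
for th in np.arange(.2,1.21,.1):
    g=env.servo_line(*pose(th,.2512),speed=.06,guard=12); F=np.array(monitor.current_wrist_force())
    print(round(th,2),g,"tan",round(F@tang(th),1),"rad",round(F@rad(th),1),"z",round(F[2],1))
    if g: break
st()
```

```text
0.2 False tan 0.1 rad 4.8 z -10.9
0.3 False tan -0.2 rad 4.8 z -10.8
0.4 False tan -1.1 rad 5.8 z -10.0
0.5 False tan -0.1 rad 6.7 z -9.6
0.6 False tan -2.1 rad 5.9 z -9.7
0.7 False tan -1.1 rad 5.8 z -10.6
0.8 False tan -3.1 rad 6.2 z -9.5
0.9 False tan -2.3 rad 7.0 z -9.9
1.0 False tan -1.0 rad 6.3 z -9.9
1.1 False tan -2.7 rad 6.3 z -9.8
1.2 False tan -1.6 rad 6.6 z -10.9
 t 12.45 pos [ 0.4568 -0.0727  0.2509] F [ -4.3   5.2 -10.9] w 0.302 g 69.6
```

Run:
```python
from h import *
p=monitor.current_eef_pos()
print(env.servo_line([p[0],p[1],.241],speed=.02,guard=6)); st("lower")
fingers.set_gripper(.36,20); env.pause(.2); st("cage")
z=monitor.current_eef_pos()[2]; b=np.array(monitor.current_wrist_force()); log=[]
for th in np.arange(1.22,1.42,.02):
    g=env.servo_line(*pose(th,z),speed=.012,guard=7); F=np.array(monitor.current_wrist_force())-b
    print(round(th,2),g,"tan",round(F@tang(th),1),"rad",round(F@rad(th),1),"z",round(F[2],1))
    if g or F@tang(th)<-9: break
st()
```

```text
True
lower t 12.8 pos [ 0.4567 -0.0724  0.2461] F [ 1.3 -0.5  4.3] w 0.306 g 71.1
cage t 13.22 pos [ 0.4543 -0.0715  0.2438] F [-0.2 -0.3  0.1] w 0.36 g 0.0
1.22 False tan -5.4 rad 1.9 z -0.9
1.24 False tan -4.7 rad 2.0 z -1.5
1.26 False tan -6.0 rad 1.8 z -0.4
1.28 False tan -5.2 rad 2.0 z -1.0
1.3 False tan -5.0 rad 2.3 z 0.1
1.32 False tan -5.1 rad 1.5 z -1.3
1.34 False tan -5.7 rad 1.7 z 0.2
1.36 False tan -4.5 rad 2.2 z -0.5
1.38 False tan -3.9 rad 2.3 z 0.6
1.4 False tan -6.1 rad 1.9 z -0.7
 t 16.85 pos [ 0.445  -0.093   0.2437] F [ 0.8  6.  -0.6] w 0.359 g 2.7
```

Run:
```python
from h import *
z=monitor.current_eef_pos()[2]
for th in np.arange(1.41,1.62,.01):
    g=env.servo_line(*pose(th,z),speed=.008,guard=5); F=np.array(monitor.current_wrist_force())
    print(round(th,2),g,"tan",round(F@tang(th),1),"rad",round(F@rad(th),1),"z",round(F[2],1))
    if g or F@tang(th)<-8.5: break
st(); optics_im=optics.grab_frame("scene"); cv2.imwrite("pics/s1.png",optics_im[:,:,::-1])
```

```text
1.41 False tan -6.2 rad 2.9 z -0.4
1.42 False tan -6.2 rad 1.9 z 0.8
1.43 False tan -6.7 rad 2.6 z 0.4
1.44 True tan 1.0 rad 0.5 z -0.9
 t 17.99 pos [ 0.4427 -0.0977  0.2433] F [-0.8 -0.8 -0.9] w 0.359 g 0.0
```

The resistance vanished at about 1.44, as it would when the pin's round tip pops into the hole. A gentle push should confirm it.

Run:
```python
from h import *
z=monitor.current_eef_pos()[2]
for th in np.arange(1.44,1.51,.005):
    g=env.servo_line(*pose(th,z),speed=.006,guard=7); F=np.array(monitor.current_wrist_force())
    print(round(th,3),g,"tan",round(F@tang(th),1),"rad",round(F@rad(th),1),"z",round(F[2],1),np.round(monitor.current_eef_pos()[:2],4))
    if g or F@tang(th)<-9: break
st(); cv2.imwrite("pics/s2.png",optics.grab_frame("scene")[:,:,::-1])
s=cv2.imread("pics/s2.png")[180:300,180:330]
cv2.imwrite("pics/s2c.png",cv2.resize(s,None,fx=4,fy=4,interpolation=2))
```

```text
1.44 False tan 4.2 rad 1.0 z 1.4 [ 0.4426 -0.0982]
1.445 False tan 3.3 rad 1.6 z 1.0 [ 0.4425 -0.0984]
1.45 False tan 2.3 rad 1.9 z -0.6 [ 0.4425 -0.0987]
1.455 False tan 0.2 rad 0.5 z -0.7 [ 0.4428 -0.0993]
1.46 False tan 0.3 rad -0.3 z -0.2 [ 0.4423 -0.1   ]
1.465 False tan 0.4 rad -0.4 z 0.8 [ 0.4419 -0.1005]
1.47 False tan -0.6 rad -0.1 z 0.4 [ 0.4416 -0.1011]
1.475 False tan -0.4 rad -0.4 z -0.5 [ 0.4414 -0.1016]
1.48 False tan -1.7 rad -1.0 z 0.7 [ 0.4413 -0.1021]
1.485 False tan -1.5 rad -0.3 z 0.1 [ 0.441  -0.1028]
1.49 False tan -1.4 rad 0.1 z -0.1 [ 0.4408 -0.1034]
1.495 False tan -1.0 rad 0.1 z -0.2 [ 0.4406 -0.1039]
1.5 False tan -1.5 rad 0.2 z 0.5 [ 0.4404 -0.1045]
1.505 False tan -3.3 rad -0.1 z 0.6 [ 0.4403 -0.1049]
1.51 False tan -4.7 rad -1.4 z 0.5 [ 0.4402 -0.1053]
 t 21.85 pos [ 0.4402 -0.1053  0.2432] F [2.9 4.  0.5] w 0.36 g 2.6
```

View pics/s2c.png

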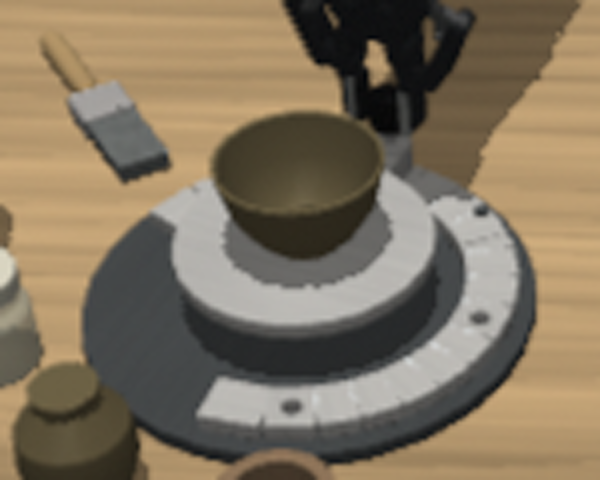

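The scene crop shows the bowl upright mid-wheel, with the knob (crop 390,105) between the fingers and the bystanders untouched. I'll push a little more with a force stop to confirm the lock.

Run:
```python
from h import *
z=monitor.current_eef_pos()[2]
for th in (1.514,1.518,1.522,1.526,1.530):
    g=env.servo_line(*pose(th,z),speed=.006,guard=6); F=np.array(monitor.current_wrist_force())
    print(th,g,"tan",round(F@tang(th),1),"rad",round(F@rad(th),1),np.round(monitor.current_eef_pos()[:2],4))
    if g or F@tang(th)<-9: break
env.servo_line(*pose(1.488,z),speed=.02); st("back")
```

```text
1.514 False tan -6.2 rad -0.5 [ 0.4401 -0.1056]
1.518 False tan -8.3 rad -1.0 [ 0.44   -0.1058]
1.522 False tan -9.0 rad -1.3 [ 0.44   -0.1061]
1.526 False tan -10.0 rad -1.5 [ 0.44   -0.1064]
back t 23.27 pos [ 0.4406 -0.1033  0.2431] F [-0.1 -0.2 -0.2] w 0.358 g 0.0
```

The push climbed steadily to 10 N with no slide, so the wheel is locked. Next: let go, retreat, and check the knob's height and angle from two wrist views.

Run:
```python
from h import *
fingers.set_gripper(.65); p=monitor.current_eef_pos()
env.servo_line([p[0],p[1],.32],speed=.12); st("up")
rs=[];ims=[]
for i,(x,y) in enumerate([(.52,-.18),(.56,-.22)]):
    env.move_ptp([x,y,.43],[np.pi,0,PH0+1.48]); env.pause(.4)
    c=cam("wrist"); im=optics.grab_frame("wrist"); cv2.imwrite(f"pics/v{i}.png",im[:,:,::-1]); ims.append(im)
    g=proj(c,[*pose(1.48,.083)[0]])[0]; u,v=g.astype(int)
    k=knobmask(im,(max(u-40,0),max(v-40,0),min(u+40,640),min(v+40,480))); print(g.round(1),k)
    k=max(k,key=lambda q:q[0][4]); rs.append(ray(c,k[1]))
P,e=tri(rs); d=P[:2]-AX
print("knob",P.round(4),e,"r",np.hypot(*d),"th",np.arctan2(d[1],d[0])-PH0)
cv2.imwrite("pics/v01.png",cv2.resize(np.hstack(ims),(800,300))[:,:,::-1]); st()
```

```text
up t 24.43 pos [ 0.4406 -0.1031  0.3195] F [-0.4  1.  -0.1] w 0.649 g 0.0
[381.1  77.1] [([359, 56, 40, 41, 1020], array([379.4,  76.7]))]
[417.   -2.7] [([393, 0, 43, 22, 685], array([411.8,   9. ]))]
knob [ 0.4406 -0.0953  0.0337] [np.float64(0.0007800944120017272), np.float64(0.0007800944120017215)] r 0.12327534248024785 th 1.4294554438907383
 t 26.33 pos [ 0.5598 -0.2197  0.4303] F [ 0.1 -0.1  0.4] w 0.651 g 0.0
```

View pics/v01.png

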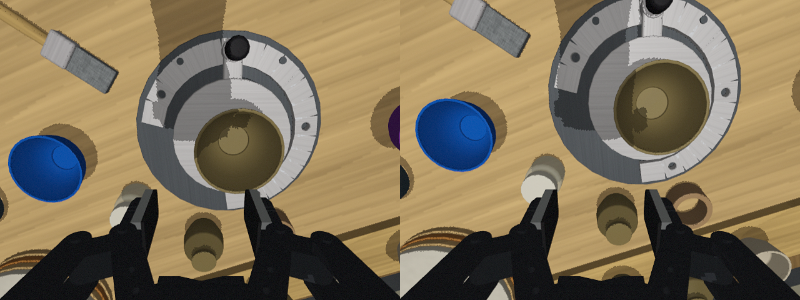

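The first view has the knob whole at (379,77), but the second cut it off at the image edge. The bowl is mid-wheel. I'll take one more view from lower down.

Run:
```python
from h import *
rs=[]
for x,y in((.52,-.18),(.46,-.12)):
    env.move_ptp([x,y,.43],[np.pi,0,PH0+1.48]); env.pause(.4)
    c=cam("wrist"); im=optics.grab_frame("wrist")
    u,v=proj(c,[*pose(1.48,.083)[0]])[0].astype(int)
    k=max(knobmask(im,(max(u-40,0),max(v-40,0),u+40,v+40)),key=lambda q:q[0][4]); print((u,v),k); rs.append(ray(c,k[1]))
P,e=tri(rs); d=P[:2]-AX
print("knob",P.round(4),e,"r",np.hypot(*d),"th",np.arctan2(d[1],d[0])-PH0); st()
```

```text
(np.int64(381), np.int64(75)) ([360, 54, 40, 42, 1049], array([380. ,  74.9]))
(np.int64(334), np.int64(179)) ([316, 161, 34, 38, 1031], array([332.4, 179.9]))
knob [ 0.4403 -0.1039  0.087 ] [np.float64(5.409835374431963e-05), np.float64(5.409835374421308e-05)] r 0.12024066449528498 th 1.4957978934505674
 t 28.01 pos [ 0.4603 -0.1203  0.4298] F [ 0.6 -0.5 -0.2] w 0.651 g 0.0
```

The knob reads 0.087 m high, against 0.086 m at the start by the same method; riding would read about 0.096 m. It sits at 1.496 rad, in the next hole to within the measuring error. The pin is home and the gripper is clear.

```bash
python3 -c "
from h import *
print(job.finish_job())"
```

```text
the job is handed in; nothing more can be done
None
```

The wheel is locked with the pin home in the very next hole anticlockwise (about 1.49 rad), found by feel with at most about 10 N on the knob. The bowl is still standing mid-wheel, the gripper is clear of everything, and the job was handed in at about 28 s.

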